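Put the fallen queen away and screw the canister lid down snug

ROBOT

A 7-joint arm with a two-finger parallel gripper is mounted at the origin on the work surface. World frame = base frame: x ahead of the robot, y to its left, z up, the work surface at z = 0. Lengths are in m, angles in rad, forces in N, time in s.
With the tool pointing down it reaches from about 0.425 to 0.825 m from the base axis. Payload 3.6 kg.
Tool frame: the origin (TCP) lies on the centre line of the jaws, within the pads' length; the fingertips stand r.tip_extent ahead of it and the grasp point (between the pads) lies 3 mm ahead of it (r.tip_extent is the distance from the TCP to the fingertips, in m); y points along the fingers, z is the direction in which the jaws open and shut, and the axes are right-handed (so a half turn about y gives the same grasp; the last joint's range is limited). The gripper opens to 85 mm and grips with 20 to 120 N. Pads are 22 mm wide; open, the fingers measure 114 mm over their backs; the gripper's body (76 mm by 85 mm) begins 54 mm behind the grasp point. The pads swing forward as they close: fully open they stand 13 mm farther back than shut.
Start: joints at [1.218, 0.615, -0.013, 1.423, 0.008, 1.103, -0.04], TCP at [0.208, -0.616, 0.253] pointing down, gripper open.
Joint ranges: [-3.12, 3.12], [-0.3, 2.06], [-1.34, 1.32], [0.26, 2.42], [-1.36, 4.5], [0.01, 1.98], [-2.84, 2.84]. Speed limits (rad/s): [2.79, 2.79, 3.14, 3.14, 3.14, 3.14, 3.14].

INTERFACE

Orientations are given as a unit quaternion [w, x, y, z].
In Python, from rig import readout, capture, job, search_frame, trace, pinpoint, r gives the robot as it stands.
- The arm moves only by the tool drive_tool, never from a script. Its argument "series" is a list of rows, each a list of 4 numbers: the shift along the tool's x, y, z in mm, then the turn about the tool's y in rad. A call has 1 to 12 rows; each row is the pose to reach, as a shift and turn from the pose commanded when the call began, along the tool's axes at that moment; what a row does not reach only later rows make up. A row lasts 1/12 s, in which the tool goes at most 41.7 mm and 7.16 degrees, less where a joint would pass 70% of its speed; a pose out of reach is approached as far as the arm can. A call with a gripper value outside its range is refused whole. "gripper" is the closure, from -1 (fully open) to 1 (shut), set as the call begins (left out, the last holds). The fingers move at their own pace and stop on an object; "force" is the grip in N (left out, the last holds). Time passes only in rows, so rows that repeat a pose let the fingers close. It gives the time, the measured TCP pose, the force and the opening at its end, in the units of the state.
- readout.get_obs(): the state, without advancing time (a new reading comes with each control period).
- capture(name): name is "side" or "top"; returns a dict with "pixels" (420x560x3 uint8, blue, green, red), "mtx" (3x3 intrinsics, pixels), "extrinsics" (4x4, takes a point from camera to world coordinates). Camera axes: x right, y down, z forward; pixel columns grow to the right and rows downward; lengths in m; the calibration is good to about 2 mm. A picture is of the moment at which its call begins. There is no depth.
- job.hand_in(): hands the job in, once; it reports no verdict.
Trained networks look in a picture, given as the dict that the camera call returned (one of the last four; its "shot" number tells which), for a name from the list of things; names that differ only in an ending like _2 or _b are one class to them, and where a whole thing is asked for, a point or a joint stands for the part that bears it (a point fixed in the world has none). Each returns a list of dicts, best first, with "p" (0 to 1); they miss things now and then, are a little off and sometimes report something else, mostly with a low value. They report only what shows in the picture. A call takes as long as a camera call. They do not tell look-alikes from the thing itself.
- search_frame(picture, target): "bbox" ([centre column, centre row, width, height] in pixels, round what is visible of it).
- trace(picture, target): "pixels" (420x560 bool, what is visible of it) and "bbox" ([centre column, centre row, width, height] in pixels, round what is visible of it).
- pinpoint(picture, target): "uv" ([column, row] in pixels: a listed point, or the origin of a listed thing).
The state is a dict: "clock": time; "qpos": joint angles; "joint_velocities": joint speeds; "joint_torque": joint torques, N m; "eef_pos": TCP position; "eef_rot": TCP orientation; "ft_force": force on the tool from outside, world axes, zero at the start; "ft_torque": the same for the moment, N m; "grip_width": opening from 0.0 (shut) to 1.0 (fully open).
Only numpy, scipy, OpenCV 4.12 (cv2) and the standard library are available. Lean on these libraries where they do the work, as an engineer would, in place of code of your own. Each camera call takes 0.05 s, during which the arm holds its last target.

TASK

Put the queen that lies on its side into the round grey piece canister. Then swing the canister's yoke by its upright stub until the lid is fully over the mouth, and turn the lid's crossbar clockwise (seen from above) until it is snug on its gasket, with the crossbar about in line with the yoke, without forcing it past that. Leave the other things where they are.

Things in the scene. Friction and masses are not known exactly. Their poses are not given: they have to be found in the camera images.
- canister: Fixed round grey canister, open at the top: outer radius 68 mm, wall 5 mm, inner floor 11 mm and rim 75 mm above the table. Origin on its axis at table height, z up; its x axis points to a steel pivot post 98 mm away (radius 11 mm). Bolted down by a dark plate 6 mm thick, 100 mm wide, from 78 mm on the -x side to 138 mm on the +x side of the origin.
- yoke (a joint): Angle (rad) of the yoke about the pivot post: 0 = closed, against its stop, the yoke running from the post along the canister's -x axis with the lid centred over the mouth; it grows anticlockwise seen from above as the yoke opens (to 1.95). A stiff hinge (0.8 N m, about 4.5 N at the stub) that stays where it is left.
- pivot (a point): Top of the pivot post, on its axis, 118 mm above the table. The yoke is a steel beam 24 mm wide, reaching 182 mm from here, its underside 100 mm and its top 110 mm above the table (a 17 mm radius boss, top 111 mm, at the lid's axis). The lid hangs from it 98 mm from the post's axis and swings with it.
- stub (a point): Point on the axis of the upright round stub (dark wood, radius 9 mm, from the beam up to 156 mm above the table) at the yoke's free end, 182 mm from the post's axis. The point is 140 mm above the table. Push it sideways to swing the yoke.
- lid (a joint): Angle (rad) the lid has been run down its thread; grows as the crossbar is turned clockwise seen from above. Starts at 0 to 1.2, turns against 0.25 N m, stays where left, and comes home on the gasket at 2.6, where it stops.
- squeeze (a joint): How far (rad) the crossbar has been turned on after the lid came home at 2.6, squeezing the gasket; 0 until then. The torque rises from 0.32 N m by 0.9 N m per rad (0.48 at 0.18). Snug from 0.04 to 0.36, overtightened past 0.45. It stays where left up to 0.35 and springs back to that from beyond.
- bar_mid (a point): Middle of the crossbar (dark wood, 124 x 16 x 16 mm) on top of the lid, on the lid's axis: 134 mm above the table when snug, up to 9 mm more when loose (3.5 mm per rad of lid). With q = lid + squeeze it points (2.78 - q) anticlockwise of the yoke: in line at q = 2.78. A 13 mm radius boss at its middle. The lid below the beam: a disc of radius 70, 10 mm thick.
- queen: The queen to put away: ivory plastic, 84 mm long, 60 g, lying on its side on the table. Origin under its middle, on the table; x runs along its length towards the crown, y level across it. Base 36 mm across, crown 30 mm across (65 to 78 mm from the base), stem 16 to 20 mm across between 25 and 52 mm from the base. The middle of its length is 42 mm from the base.
- queen_mid (a point): The point on the lying queen's own axis at half its length (42 mm from its base), about 16 mm above the table while it lies there.
- queen2: A like ivory queen, 84 mm high, 36 mm across its base, standing upright; origin under its base. A bystander.
- cup: Grey enamel cup, rim radius 38 mm, 72 mm high, origin under its base. A bystander.
- marker: Brass table-marker stand with a steel spring clip at its top: foot radius 45 mm, rod radius 5 mm, 207 mm high; origin under its foot. A bystander.
- magnifier: Magnifying glass lying flat: rim radius 47 mm, 15 mm high at most, black handle reaching 135 mm from the lens centre along its x axis; origin under the lens centre. A bystander.
Mind the look-alikes: they are no part of the job. What is shaped like the queen but black or purple is not meant.

How it is judged:
By the outcome, as a careful person would: the job done as asked, in the order asked, and still so for the second after the job is handed in, with the robot touching nothing.
It also fails if it takes over 72 s, if anything falls off the work surface, if the arm or the gripper's body presses on something with over 40 N, if the wrist force passes 120 N, or if a joint passes its speed limit or range.

## Working session

There is one attempt and no reset: what is moved stays moved. The work goes in short steps, Python scripts to look and compute and a tool call to move; the robot and the scene stay as the last step left them, time stands still between calls to the robot, and variables do not carry over. Pictures are saved under pics/ and viewed, and the job is handed in when it is done.

Besides the shell and the picture viewer there is one more tool, called after "Emit:" as a command line: name --pt "numbers of a row" for each row, then --argument value for the rest. drive_tool: Moves the arm, as the interface text tells. Its arguments: {"type":"object","properties":{"series":{"type":"array"},"gripper":{"type":"number"},"force":{"type":"number"}},"required":["series"]}

```bash
mkdir -p pics; ls; cat > h.py <<'E'
import numpy as np, cv2
from rig import readout, capture, job, search_frame, trace, pinpoint, r
def ray(p,uv):
    d=np.linalg.inv(p["mtx"])@np.array([uv[0],uv[1],1.0]); E=np.array(p["extrinsics"]); return E[:3,3],E[:3,:3]@d
def onz(p,uv,z):
    o,d=ray(p,uv); return o+d*(z-o[2])/d[2]
def proj(p,X):
    E=np.linalg.inv(np.array(p["extrinsics"])); c=E[:3,:3]@np.array(X)+E[:3,3]; q=np.array(p["mtx"])@c; return q[:2]/q[2]
def tri(ps,uvs):
    A=np.zeros((3,3));b=np.zeros(3)
    for p,uv in zip(ps,uvs):
        o,d=ray(p,uv); d=d/np.linalg.norm(d); M=np.eye(3)-np.outer(d,d); A+=M;b+=M@o
    return np.linalg.solve(A,b)
E
python3 - <<'E'
from h import *
np.set_printoptions(precision=4,suppress=True)
o=readout.get_obs(); print(o, r.tip_extent)
for n in ["top","side"]:
    p=capture(n); cv2.imwrite(f"pics/{n}0.png",p["pixels"]); print(n,p["extrinsics"],p["mtx"])
    for t in ["queen","queen2","canister","yoke","lid","cup","marker","magnifier"]:
        print(t,[(round(d["p"],2),np.round(d["bbox"]).astype(int).tolist()) for d in search_frame(p,t)][:5])
    for t in ["queen","queen_mid","canister","pivot","stub","bar_mid","queen2","cup","marker","magnifier"]:
        print(t,[(round(d["p"],2),np.round(d["uv"],1).tolist(), onz(p,d["uv"],{"queen_mid":.016,"pivot":.118,"stub":.14,"bar_mid":.138}.get(t,0))[:2].round(3).tolist()) for d in pinpoint(p,t)][:5])
E
```

```text
pics
{'clock': 0.0, 'qpos': array([ 1.2185,  0.6159, -0.0126,  1.4249,  0.0081,  1.1034, -0.0404]), 'joint_velocities': array([ 0.0015,  0.0006, -0.0019, -0.0007,  0.0009, -0.0017,  0.0007]), 'joint_torque': array([  0.0006, -46.9213,   0.2592, -17.1032,   0.01  ,   0.0097,
         0.    ]), 'eef_pos': array([ 0.2078, -0.6151,  0.2521]), 'eef_rot': array([ 0.1146, -0.1149,  0.6987, -0.6968]), 'ft_force': array([-0.3217, -0.1011,  0.2807]), 'ft_torque': array([ 0.0028,  0.0356, -0.0095]), 'grip_width': 0.997414127690678} 0.022
top [[ 0.018  -0.9968  0.0773  0.3745]
 [-0.9996 -0.0196 -0.0197  0.0812]
 [ 0.0212 -0.0769 -0.9968  1.5583]
 [ 0.      0.      0.      1.    ]] [[471.1927   0.     272.1392]
 [  0.     471.1927 208.1973]
 [  0.       0.       1.    ]]
queen [(0.75, [136, 167, 16, 20]), (0.59, [207, 280, 7, 26]), (0.57, [150, 200, 30, 11]), (0.49, [223, 245, 26, 16]), (0.48, [194, 210, 20, 24])]
queen2 [(0.75, [136, 167, 16, 20]), (0.59, [207, 280, 7, 26]), (0.57, [150, 200, 30, 11]), (0.49, [223, 245, 26, 16]), (0.48, [194, 210, 20, 24])]
canister [(0.91, [295, 174, 94, 71])]

[... 2296 characters left out ...]
 (0.36, [148.8, 275.5], [0.697, 0.327])]
pivot [(0.66, [232.0, 182.2], [0.672, 0.031]), (0.39, [249.0, 234.4], [0.511, 0.162]), (0.38, [372.7, 177.1], [0.382, -0.214])]
stub [(0.61, [283.0, 150.8], [0.632, -0.144])]
bar_mid [(0.53, [259.3, 162.2], [0.653, -0.063])]
queen2 [(0.93, [106.0, 339.8], [0.633, 0.509]), (0.74, [221.3, 313.4], [0.478, 0.309]), (0.71, [166.2, 347.8], [0.514, 0.447]), (0.68, [310.5, 352.8], [0.257, 0.276]), (0.6, [373.6, 177.3], [0.441, -0.366])]
cup [(0.63, [332.1, 171.0], [0.562, -0.317])]
marker [(0.83, [153.4, 274.9], [0.69, 0.319])]
magnifier [(0.61, [345.0, 237.7], [0.376, -0.077]), (0.47, [228.7, 180.2], [0.792, -0.086]), (0.34, [375.5, 174.9], [0.442, -0.381])]
```

```bash
python3 - <<'E'
import cv2
a=cv2.imread("pics/top0.png")[120:320,100:420]; cv2.imwrite("pics/t1.png",cv2.resize(a,(800,500),interpolation=2))
a=cv2.imread("pics/side0.png")[130:390,80:420]; cv2.imwrite("pics/s1.png",cv2.resize(a,(784,600),interpolation=2))
E
```

```text
(no output)
```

View pics/t1.png

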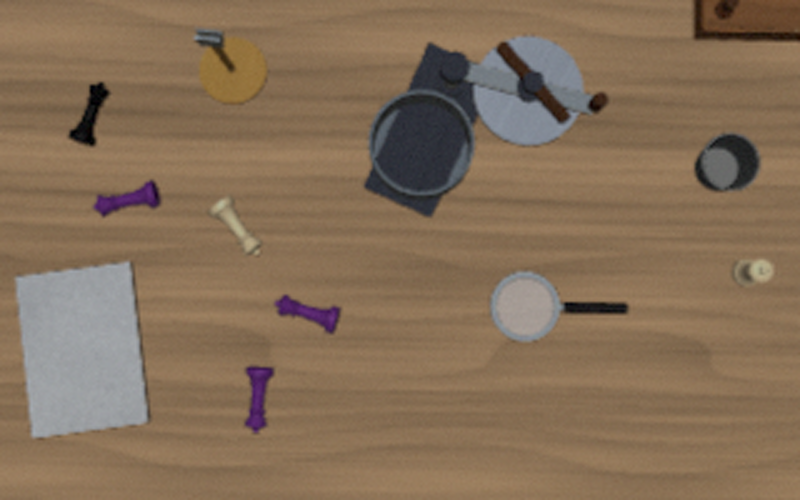

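View pics/s1.png

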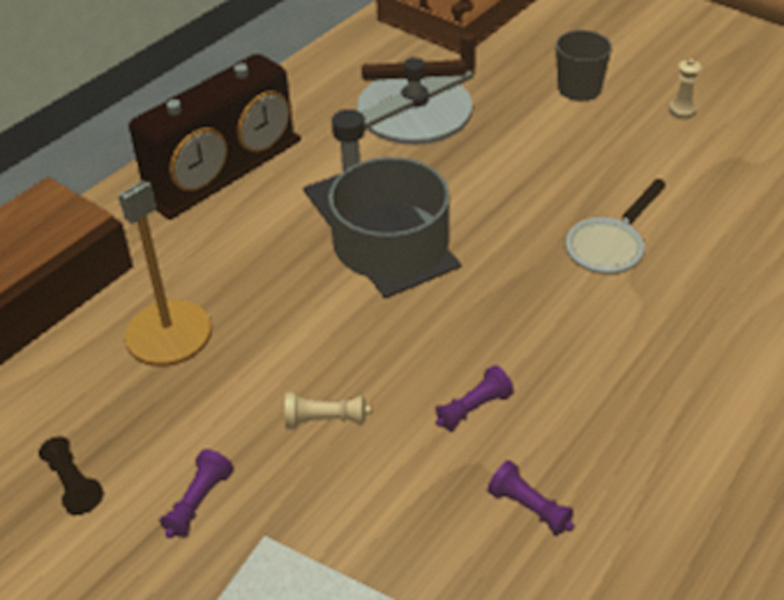

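The candidates in the top view are:
- Ivory, lying on its side: (194,210). This is the one that fits.
- Purple, lying: (150,200), (223,245) and (203,280).
- Black, lying: (136,165).
- Ivory, standing bystander: (402,228).

I'll check the ivory one at (194,210) in a close crop and measure it.

```bash
python3 - <<'E'
from h import *
np.set_printoptions(precision=4,suppress=True)
T=capture("top");S=capture("side")
def pick(L,uv,k="bbox"):
    L=[d for d in L if np.hypot(d[k][0]-uv[0],d[k][1]-uv[1])<12]; return L[0] if L else None
for n,p,uv,z in (("top",T,(194,210),1),("side",S,(222,308),1)):
    d=pick(trace(p,"queen"),uv)
    if d is None: print(n,"none"); continue
    m=d["pixels"]; vs,us=np.nonzero(m); W=np.array([onz(p,(u,v),.016)[:2] for u,v in zip(us,vs)])
    c=W.mean(0); w,V=np.linalg.eigh(np.cov(W.T)); a=V[:,1]; t=(W-c)@a; s=(W-c)@V[:,0]
    mid=c+a*(t.max()+t.min())/2
    print(n,m.sum(),"c",c,"mid",mid,"axis",np.degrees(np.arctan2(a[1],a[0])),"ext",t.min(),t.max(),"w-",np.ptp(s[t<-.02]),"w+",np.ptp(s[t>.02]))
d=trace(T,"canister")
for x in d[:2]: print("can",x["p"],x["pixels"].sum(),x["bbox"])
g=T["pixels"]; 
cv2.imwrite("pics/q.png",cv2.resize(g[190:230,170:220],(600,480),interpolation=cv2.INTER_CUBIC))
cv2.imwrite("pics/c.png",cv2.resize(g[130:210,240:350],(770,560),interpolation=cv2.INTER_CUBIC))
cv2.imwrite("pics/cs.png",cv2.resize(S["pixels"][140:270,200:320],(554,600),interpolation=cv2.INTER_CUBIC))
R=cv2.Rodrigues
from scipy.spatial.transform import Rotation as Ro
q=readout.get_obs()["eef_rot"]; print(Ro.from_quat([*q[1:],q[0]]).as_matrix())
for k,uu,z in (("pivot",((278.2,145.4),(232,182.2)),0),("stub",((337.4,158.5),(283,150.8)),0),("bar",((314.6,148.8),(259.3,162.2)),0),("can",((268.7,183.6),(249.4,233.9)),0)):
    print(k,tri((T,S),uu))
print("clock",readout.get_obs()["clock"])
E
```

```text
top 127 c [0.4858 0.3074] mid [0.4824 0.3046] axis -141.30871431994518 ext -0.03410223654770145 0.04289436248566668 w- 0.027356043666104862 w+ 0.0162341417820588
side 393 c [0.4844 0.3055] mid [0.4808 0.303 ] axis -144.5282271985237 ext -0.03915197336168818 0.04798449354099798 w- 0.0454565470416253 w+ 0.03407425631508949
can 0.97 3602 [294.5, 172.0, 96.2, 69.6]
[[-0.9474 -0.      0.3201]
 [-0.3201  0.0001 -0.9474]
 [-0.     -1.     -0.0001]]
pivot [0.6769 0.0342 0.1188]
stub [ 0.6377 -0.1459  0.1374]
bar [ 0.6692 -0.0772  0.1237]
can [0.5815 0.0668 0.0071]
clock 2.15
```

View pics/q.png

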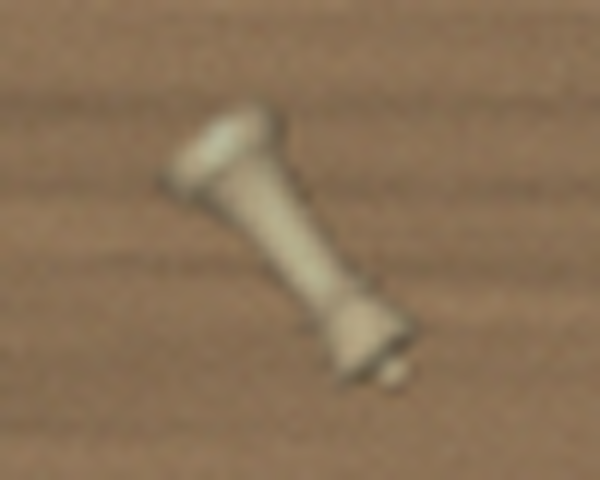

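View pics/c.png

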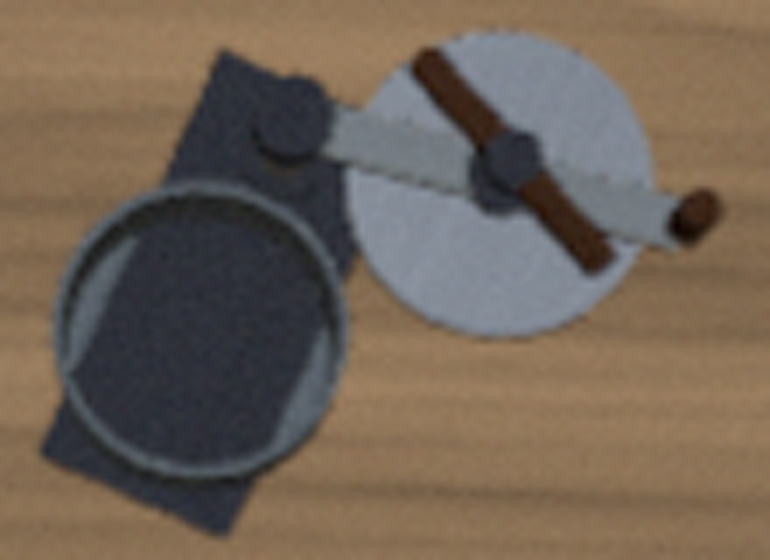

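View pics/cs.png

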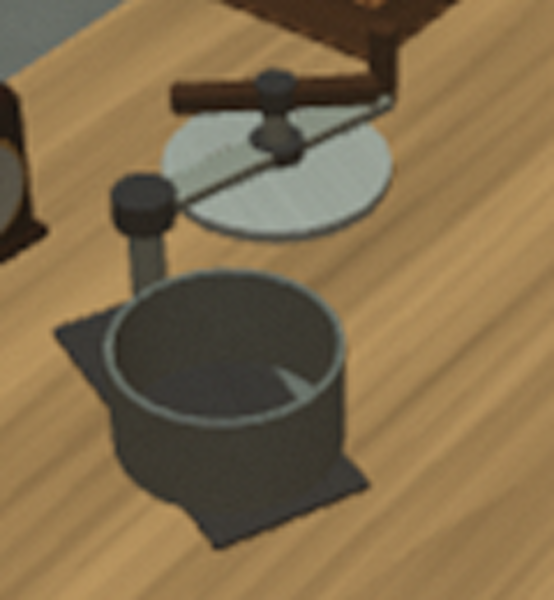

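```bash
python3 - <<'E'
from h import *
from scipy.optimize import least_squares
np.set_printoptions(precision=4,suppress=True)
print([a for a in dir(r) if a[0]!='_'])
T=capture("top");S=capture("side")
# x,y,theta,q
def pts(v):
    x,y,th,q=v; c=np.array([x,y]); u=lambda a:np.array([np.cos(a),np.sin(a)])
    P=c+.098*u(th); yk=u(th+np.pi+q); z=lambda a,h:np.array([*a,h])
    return dict(rim=z(c,.075),piv=z(P,.118),stub=z(P+.182*yk,.156),lid=z(P+.098*yk,.09))
obs=[(T,"rim",(268.9,177.1)),(T,"piv",(282.1,146.9)),(T,"stub",(339.6,160.6)),(S,"rim",(248.7,215.2)),(S,"piv",(231,181.0)),(S,"stub",(283.2,146.5)),(T,"lid",(311.5,156.1))]
f=lambda v:np.concatenate([proj(p,pts(v)[k])-np.array(uv) for p,k,uv in obs])
s=least_squares(f,[.58,.065,-.3,1.68],loss="soft_l1"); print(s.x,s.fun.reshape(-1,2)); 
for k,v in pts(s.x).items(): print(k,v)
# bar ends
a,b=[onz(T,(240+u/7,130+v/7),.15) for u,v in((428,62),(597,258))]; print("bar",a,b,np.linalg.norm(a-b),(a+b)/2,np.arctan2(*(a-b)[1::-1]))
# queen
print("q base",onz(T,(188.75,202.5),.018),"tip",onz(T,(202.75,221.25),.016))
E
```

```text
['IKError', 'tip_extent']
[ 0.5883  0.0665 -0.4074  1.7232] [[-0.8409  0.0079]
 [-0.7962 -0.3053]
 [ 0.2643 -0.3108]
 [ 0.2497 -1.3062]
 [ 0.0601 -0.2152]
 [ 0.571  -1.2108]
 [-0.681   0.7228]]
rim [0.5883 0.0665 0.075 ]
piv [0.6782 0.0277 0.118 ]
stub [ 0.6323 -0.1484  0.156 ]
lid [ 0.6535 -0.0671  0.09  ]
bar [ 0.6966 -0.031   0.15  ] [ 0.6124 -0.1053  0.15  ] 0.11235250589940708 [ 0.6545 -0.0681  0.15  ] 0.7225059013161672
q base [0.5073 0.3237 0.018 ] tip [0.4469 0.2765 0.016 ]
```

```bash
cat >> h.py <<'E'
from scipy.spatial.transform import Rotation as Ro
def st():
    o=readout.get_obs(); q=o["eef_rot"]; M=Ro.from_quat([*q[1:],q[0]]).as_matrix()
    return o,np.array(o["eef_pos"]),M,np.arctan2(M[1,2],M[0,2])
def plan(wps,step=38,ang=.115,start=None,hold=0):
    """wps (x,y,z,yaw_deg of jaw). prints rows in tool axes at start, in calls of 12"""
    o,p,M,yaw=st()
    print("clock",round(o["clock"],2),"pos",p.round(4),"jaw deg",round(np.degrees(yaw),1),"tilt",(M[2,1]+1).round(5),"q7",round(o["qpos"][6],2),"F",np.round(o["ft_force"],1),"w",round(o["grip_width"]*85,1))
    prev=np.array([*p,yaw]); seq=[]
    for w in wps:
        w=np.array([w[0],w[1],w[2],np.radians(w[3])]); 
        n=int(max(1,np.ceil(np.linalg.norm(w[:3]-prev[:3])*1000/step),np.ceil(abs(w[3]-prev[3])/ang)))
        for i in range(1,n+1): seq.append(prev+(w-prev)*i/n)
        prev=w
    seq+= [seq[-1]]*hold
    # each call relative to its own start
    base=np.array([*p,yaw])
    for k in range(0,len(seq),12):
        c=seq[k:k+12]; y=base[3]; z=np.array([np.cos(y),np.sin(y)]); x=np.array([np.cos(y-np.pi/2),np.sin(y-np.pi/2)])
        rows=[]
        for s in c:
            d=(s-base)*1000
            rows.append([int(round(d[:2]@x)),int(round(-d[2])),int(round(d[:2]@z)),round(float(base[3]-s[3]),2)])
        print(len(c),str(rows).replace(" ","")); base=c[-1]
E
python3 - <<'E'
from h import *
plan([(.45,-.45,.25,-65),(.6,-.2,.25,-62),(.62,0.0,.25,-58),(.57,.15,.25,-54),(.484,.304,.15,-52)],hold=2)
E
```

```text
clock 2.25 pos [ 0.208  -0.6158  0.2533] jaw deg -71.3 tilt 0.0 q7 -0.04 F [-0.7  0.1 -1.1] w 84.7
12 [[-35,0,-10,-0.01],[-71,1,-20,-0.03],[-106,1,-30,-0.04],[-141,2,-40,-0.06],[-176,2,-50,-0.07],[-212,2,-60,-0.08],[-247,3,-70,-0.1],[-282,3,-80,-0.11],[-310,3,-103,-0.12],[-338,3,-127,-0.12],[-366,3,-150,-0.13],[-393,3,-174,-0.14]]
12 [[-31,0,-20,-0.01],[-61,0,-39,-0.01],[-92,0,-59,-0.02],[-123,0,-78,-0.03],[-141,0,-107,-0.04],[-159,0,-135,-0.05],[-176,0,-163,-0.06],[-194,0,-192,-0.07],[-212,0,-220,-0.08],[-230,0,-248,-0.1],[-234,0,-280,-0.11],[-239,0,-311,-0.12]]
11 [[-8,0,-31,-0.01],[-17,0,-61,-0.03],[-25,0,-92,-0.04],[-27,17,-121,-0.05],[-29,33,-150,-0.05],[-32,50,-179,-0.06],[-34,67,-209,-0.07],[-36,83,-238,-0.07],[-38,100,-267,-0.08],[-38,100,-267,-0.08],[-38,100,-267,-0.08]]
```

Emit:
drive_tool --pt "-35 0 -10 -0.01" --pt "-71 0 -20 -0.03" --pt "-106 0 -30 -0.04" --pt "-141 0 -40 -0.06" --pt "-176 0 -50 -0.07" --pt "-212 0 -60 -0.08" --pt "-247 0 -70 -0.1" --pt "-282 0 -80 -0.11" --pt "-310 0 -103 -0.12" --pt "-338 0 -127 -0.12" --pt "-366 0 -150 -0.13" --pt "-393 0 -174 -0.14" --gripper -1

```text
clock: 3.25
eef_pos: [0.5257, -0.3236, 0.2534]
eef_rot: [-0.164, 0.163, -0.688, 0.688]
ft_force: [0.7, 0.5, -0.1]
grip_width: 0.999
```

Emit:
drive_tool --pt "-31 0 -20 -0.01" --pt "-61 0 -39 -0.01" --pt "-92 0 -59 -0.02" --pt "-123 0 -78 -0.03" --pt "-141 0 -107 -0.04" --pt "-159 0 -135 -0.05" --pt "-176 0 -163 -0.06" --pt "-194 0 -192 -0.07" --pt "-212 0 -220 -0.08" --pt "-230 0 -248 -0.1" --pt "-234 0 -280 -0.11" --pt "-239 0 -311 -0.12"

```text
clock: 4.25
eef_pos: [0.5984, 0.0621, 0.2532]
eef_rot: [0.205, -0.204, 0.677, -0.677]
ft_force: [0.9, 0.9, -0.3]
grip_width: 1.0
```

Emit:
drive_tool --pt "-8 0 -31 -0.01" --pt "-17 0 -61 -0.03" --pt "-25 0 -92 -0.04" --pt "-27 17 -121 -0.05" --pt "-29 33 -150 -0.05" --pt "-32 50 -179 -0.06" --pt "-34 67 -209 -0.07" --pt "-36 83 -238 -0.07" --pt "-38 100 -267 -0.08" --pt "-38 100 -267 -0.08" --pt "-38 100 -267 -0.08"

```text
clock: 5.17
eef_pos: [0.4806, 0.3057, 0.1524]
eef_rot: [0.232, -0.234, 0.668, -0.667]
ft_force: [0.4, -0.6, -0.4]
grip_width: 0.999
```

```bash
python3 - <<'E'
from h import *
S=capture("side"); g=S["pixels"].copy()
for X in [(.484,.304,.02),(.481,.302,.016)]:
    u=proj(S,X); cv2.circle(g,tuple(int(round(a)) for a in u),1,(0,0,255),-1); print(u)
cv2.imwrite("pics/s2.png",cv2.resize(g[200:360,140:320],(675,600),interpolation=2))
plan([(.484,.304,.026,-52)],step=16,hold=3)
E
```

```text
[220.30706268 305.32586899]
[222.0124452  306.49210145]
clock 5.22 pos [0.4825 0.3039 0.1532] jaw deg -51.8 tilt 0.0 q7 -1.61 F [ 1.1 -0.   0.6] w 84.9
11 [[0,16,0,0.0],[0,32,0,0.0],[0,48,0,0.0],[-1,64,0,0.0],[-1,79,1,0.0],[-1,95,1,0.0],[-1,111,1,0.0],[-1,127,1,0.0],[-1,127,1,0.0],[-1,127,1,0.0],[-1,127,1,0.0]]
```

View pics/s2.png

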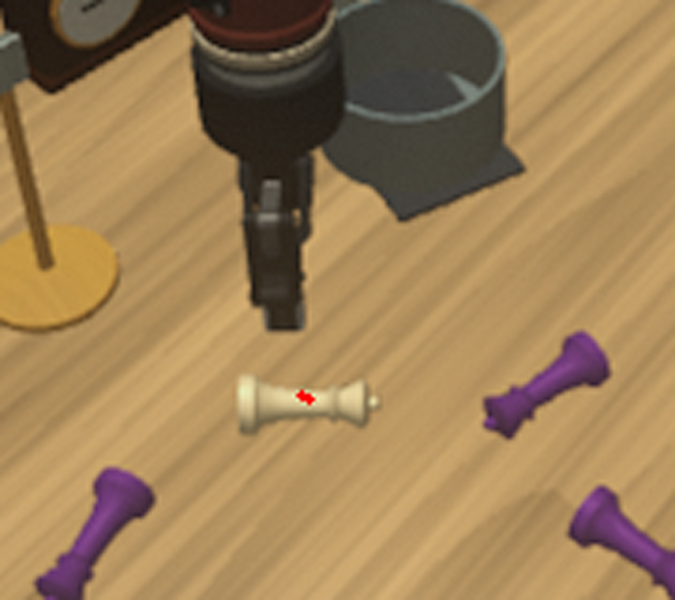

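The markers sit on the ivory queen's stem at about (303,397) in the crop. Its base is at 240 and its tip at 378. I'll descend and grip.

Emit:
drive_tool --pt "0 16 0 0" --pt "0 32 0 0" --pt "0 48 0 0" --pt "0 64 0 0" --pt "-1 80 1 0" --pt "-1 96 1 0" --pt "-1 111 1 0" --pt "-1 119 1 0" --pt "-1 127 1 0" --pt "-1 127 1 0" --pt "-1 127 1 0"

```text
clock: 6.13
eef_pos: [0.4847, 0.3031, 0.0267]
eef_rot: [-0.231, 0.23, -0.668, 0.668]
ft_force: [0.2, -1.4, 0.5]
grip_width: 1.001
```

Emit:
drive_tool --pt "0 0 0 0" --pt "0 0 0 0" --pt "0 0 0 0" --pt "0 0 0 0" --pt "0 0 0 0" --pt "0 0 0 0" --pt "0 0 0 0" --pt "0 0 0 0" --pt "0 0 0 0" --pt "0 0 0 0" --gripper 1 --force 30

```text
clock: 6.97
eef_pos: [0.484, 0.3036, 0.0266]
eef_rot: [0.231, -0.231, 0.668, -0.668]
ft_force: [-0.5, 0.6, 3.2]
grip_width: 0.193
```

Emit:
drive_tool --pt "0 -20 0 0" --pt "0 -55 0 0" --pt "0 -90 0 0" --pt "0 -124 0 0" --pt "0 -124 0 0"

```text
clock: 7.38
eef_pos: [0.4875, 0.3058, 0.1568]
eef_rot: [0.236, -0.226, 0.67, -0.667]
ft_force: [1.2, 0.9, 0.1]
grip_width: 0.196
```

```bash
python3 - <<'E'
from h import *
S=capture("side"); g=S["pixels"].copy()
cv2.imwrite("pics/s3.png",cv2.resize(g[160:340,140:320],(600,600),interpolation=2))
plan([(.584,.074,.16,-52),(.584,.074,.048,-52)],step=30,hold=2)
E
```

```text
clock 7.43 pos [0.486  0.3047 0.1539] jaw deg -51.9 tilt 4e-05 q7 -1.61 F [-0.1  0.8 -0.8] w 16.5
12 [[7,-1,27,0.0],[15,-1,54,0.0],[22,-2,81,0.0],[29,-3,108,0.0],[36,-3,134,0.0],[44,-4,161,0.0],[51,-5,188,0.0],[58,-5,215,0.0],[65,-6,242,0.0],[65,22,242,0.0],[65,50,242,0.0],[65,78,242,0.0]]
3 [[0,28,0,0.0],[0,28,0,0.0],[0,28,0,0.0]]
```

View pics/s3.png

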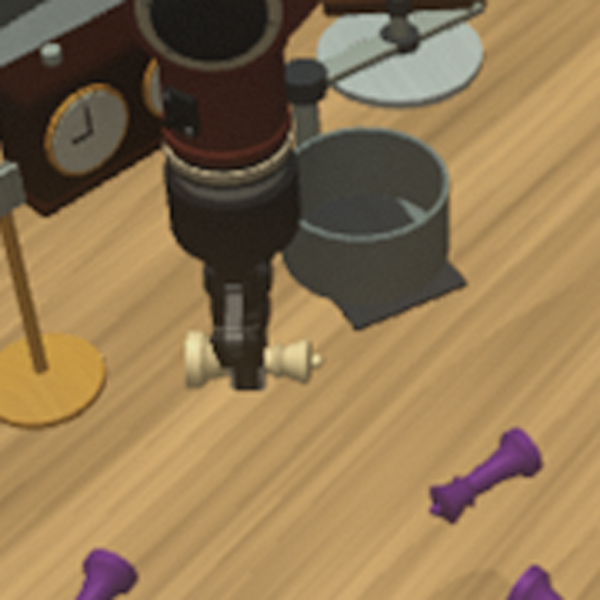

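The queen is held level at (250,358) in the crop. I'll carry it over the canister.

Emit:
drive_tool --pt "7 0 27 0" --pt "15 -1 54 0" --pt "22 -2 81 0" --pt "29 -3 108 0" --pt "36 -3 134 0" --pt "44 -4 161 0" --pt "51 -5 188 0" --pt "58 -5 215 0" --pt "65 -6 242 0" --pt "65 -6 242 0" --pt "65 -6 242 0"

```text
clock: 8.35
eef_pos: [0.5819, 0.07, 0.1545]
eef_rot: [-0.228, 0.231, -0.669, 0.669]
ft_force: [-0.3, 1.1, -1.5]
grip_width: 0.193
```

```bash
python3 - <<'E'
from h import *
S=capture("side"); g=S["pixels"].copy()
for a in np.linspace(0,6.28,40):
    u=proj(S,(.588+.0655*np.cos(a),.0665+.0655*np.sin(a),.075)); cv2.circle(g,tuple(int(round(t)) for t in u),0,(0,0,255),-1)
cv2.imwrite("pics/s4.png",cv2.resize(g[100:280,170:350],(600,600),interpolation=2))
plan([(.584,.074,.048,-52)],step=14,hold=2)
E
```

```text
clock 8.4 pos [0.5813 0.0726 0.1547] jaw deg -51.9 tilt 1e-05 q7 -1.19 F [-0.5  0.1 -0.2] w 16.4
10 [[0,13,0,0.0],[-1,27,0,0.0],[-1,40,0,0.0],[-2,53,0,0.0],[-2,67,0,0.0],[-2,80,0,0.0],[-3,93,0,0.0],[-3,107,1,0.0],[-3,107,1,0.0],[-3,107,1,0.0]]
```

View pics/s4.png

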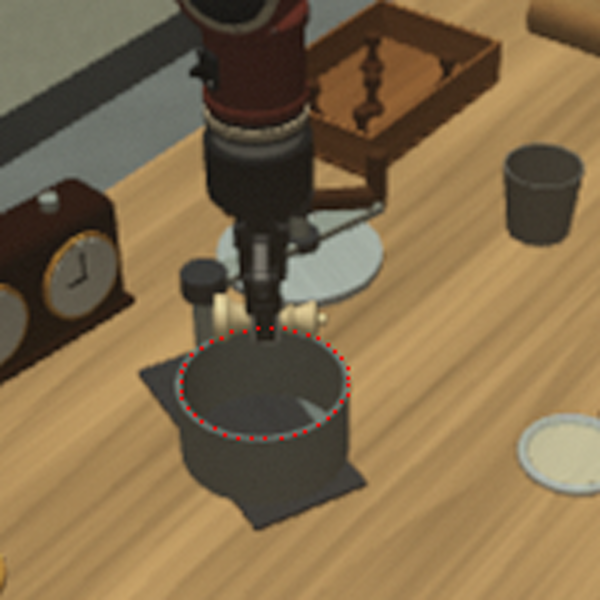

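The projected rim, centred near (263,382), matches the picture, and the queen is above the mouth. I'll lower it and release.

Emit:
drive_tool --pt "0 13 0 0" --pt "-1 27 0 0" --pt "-1 40 0 0" --pt "-2 53 0 0" --pt "-2 67 0 0" --pt "-2 80 0 0" --pt "-3 93 0 0" --pt "-3 107 0 0" --pt "-3 107 0 0" --pt "-3 107 0 0"

```text
clock: 9.23
eef_pos: [0.5836, 0.0761, 0.0483]
eef_rot: [0.231, -0.233, 0.669, -0.668]
ft_force: [-0.2, -0.2, -0.6]
grip_width: 0.194
```

Emit:
drive_tool --pt "0 0 0 0" --pt "0 0 0 0" --pt "0 0 0 0" --pt "0 0 0 0" --pt "0 0 0 0" --pt "0 0 0 0" --gripper 0

```text
clock: 9.73
eef_pos: [0.5849, 0.0748, 0.0497]
eef_rot: [-0.231, 0.231, -0.668, 0.668]
ft_force: [0.4, 0.4, 0.5]
grip_width: 0.501
```

Emit:
drive_tool --pt "0 -20 0 0" --pt "0 -55 0 0" --pt "0 -90 0 0" --pt "0 -130 0 0" --pt "0 -165 0 0" --pt "0 -165 0 0"

```text
clock: 10.23
eef_pos: [0.5891, 0.0758, 0.2226]
eef_rot: [-0.237, 0.225, -0.667, 0.669]
ft_force: [0.4, -0.3, -0.4]
grip_width: 0.502
```

```bash
python3 - <<'E'
from h import *
S=capture("side"); g=S["pixels"].copy()
cv2.imwrite("pics/s5.png",cv2.resize(g[100:280,170:350],(600,600),interpolation=2))
# stub fit
print([(d["p"],onz(S,d["uv"],.14),d["uv"]) for d in pinpoint(S,"stub")[:2]])
plan([(.632,-.148,.21,-14.6),(.632,-.148,.143,-14.6)],step=30,hold=2)
E
```

```text
[(0.58, array([ 0.63469518, -0.14795991,  0.14      ]), [282.9, 149.9])]
clock 10.33 pos [0.5855 0.0749 0.2163] jaw deg -51.9 tilt 1e-05 q7 -1.18 F [-0.7 -0.9 -0.7] w 42.4
12 [[13,1,26,-0.08],[25,2,51,-0.16],[38,2,77,-0.24],[51,3,102,-0.33],[63,4,128,-0.41],[76,5,153,-0.49],[88,5,179,-0.57],[101,6,204,-0.65],[101,29,204,-0.65],[101,51,204,-0.65],[101,73,204,-0.65],[101,73,204,-0.65]]
1 [[0,0,0,0.0]]
```

View pics/s5.png

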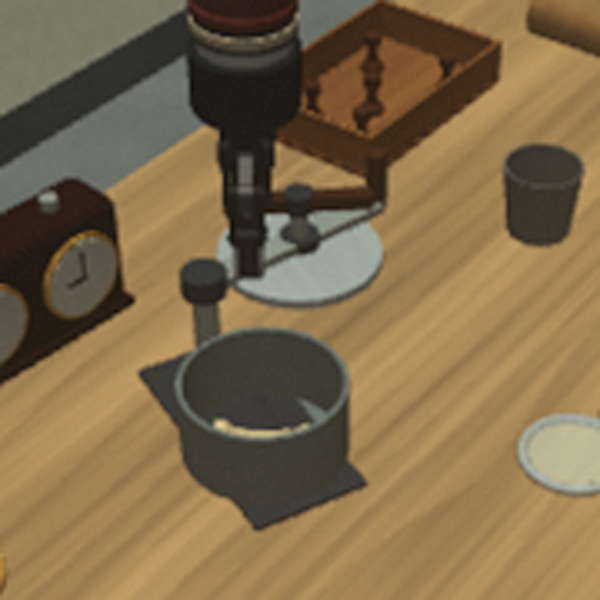

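The queen lies in the canister at about (260,428) in the crop. Next I'll straddle the stub.

Emit:
drive_tool --pt "13 0 26 -0.08" --pt "25 0 51 -0.16" --pt "38 0 77 -0.24" --pt "51 0 102 -0.33" --pt "63 0 128 -0.41" --pt "76 0 153 -0.49" --pt "88 0 179 -0.57" --pt "101 2 204 -0.65" --pt "101 4 204 -0.65" --pt "101 4 204 -0.65"

```text
clock: 11.17
eef_pos: [0.6295, -0.1511, 0.2071]
eef_rot: [0.429, -0.432, 0.562, -0.559]
ft_force: [-1.1, 0.2, 0.2]
grip_width: 0.5
```

```bash
python3 - <<'E'
from h import *
S=capture("side"); g=S["pixels"].copy()
cv2.imwrite("pics/s6.png",cv2.resize(g[60:210,220:340],(480,600),interpolation=2))
plan([(.633,-.148,.143,-14.6)],step=14,hold=2)
E
```

```text
clock 11.22 pos [ 0.6299 -0.1483  0.2078] jaw deg -14.7 tilt 1e-05 q7 -0.27 F [-0.3  1.2 -0.4] w 42.3
7 [[0,13,1,-0.0],[0,26,1,-0.0],[-1,39,2,-0.0],[-1,52,2,-0.0],[-1,65,3,-0.0],[-1,65,3,-0.0],[-1,65,3,-0.0]]
```

View pics/s6.png

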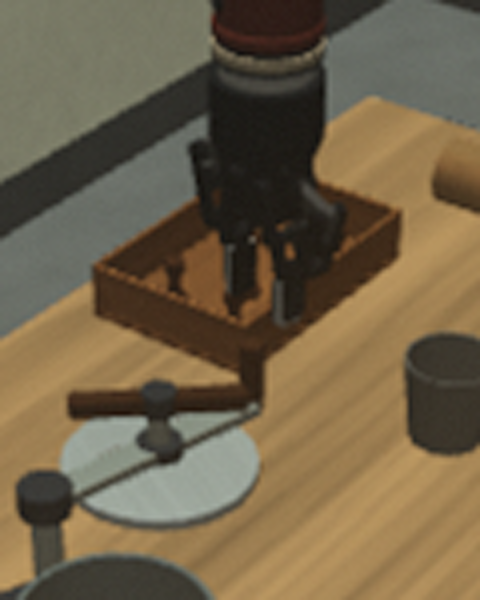

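Emit:
drive_tool --pt "0 13 1 0" --pt "0 26 1 0" --pt "-1 39 2 0" --pt "-1 52 2 0" --pt "-1 65 3 0" --pt "-1 65 3 0" --pt "-1 65 3 0"

```text
clock: 11.8
eef_pos: [0.6339, -0.1468, 0.1442]
eef_rot: [0.432, -0.433, 0.56, -0.559]
ft_force: [-0.1, 0.1, 0.2]
grip_width: 0.501
```

Emit:
drive_tool --pt "0 0 0 0" --pt "0 0 0 0" --pt "0 0 0 0" --pt "0 0 0 0" --gripper 0.42 --force 20

```text
clock: 12.13
eef_pos: [0.6348, -0.1479, 0.1461]
eef_rot: [-0.433, 0.432, -0.559, 0.56]
ft_force: [-0.4, 0.2, 0.4]
grip_width: 0.291
```

```bash
python3 - <<'E'
from h import *
S=capture("side"); g=S["pixels"].copy()
cv2.imwrite("pics/s7.png",cv2.resize(g[60:210,220:340],(480,600),interpolation=2))
P=np.array([.678,.028]); 
w=[]
for a in np.arange(255.4-4,156.6-.1,-4):
    w.append((*(P+.182*np.array([np.cos(np.radians(a)),np.sin(np.radians(a))])),.143,a+90-360))
plan(w,step=20)
E
```

```text
clock 12.18 pos [ 0.6347 -0.1479  0.146 ] jaw deg -14.6 tilt 0.0 q7 -0.29 F [ 0.3 -0.1  0.7] w 24.8
12 [[0,3,-15,0.07],[-1,3,-28,0.14],[-3,3,-40,0.21],[-6,3,-53,0.28],[-10,3,-65,0.35],[-15,3,-76,0.42],[-20,3,-88,0.49],[-27,3,-99,0.56],[-34,3,-109,0.63],[-42,3,-119,0.7],[-50,3,-129,0.77],[-59,3,-138,0.84]]
12 [[0,0,-13,0.07],[-2,0,-25,0.14],[-4,0,-38,0.21],[-7,0,-50,0.28],[-11,0,-62,0.35],[-16,0,-74,0.42],[-21,0,-85,0.49],[-28,0,-96,0.56],[-35,0,-107,0.63],[-43,0,-117,0.7],[-51,0,-126,0.77],[-60,0,-135,0.84]]
```

View pics/s7.png

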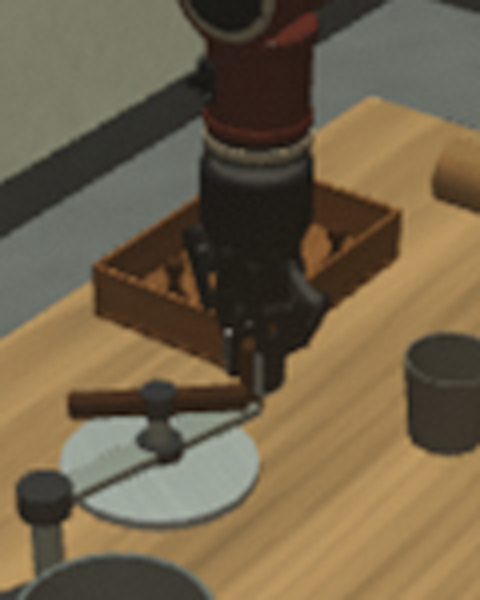

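The stub at (258,365) is between the pads. I'll start the arc.

Emit:
drive_tool --pt "0 2 -14 0.07" --pt "-1 3 -28 0.14" --pt "-3 3 -40 0.21" --pt "-6 3 -53 0.28" --pt "-10 3 -65 0.35" --pt "-15 3 -76 0.42" --pt "-20 3 -88 0.49" --pt "-27 3 -99 0.56" --pt "-34 3 -109 0.63" --pt "-42 3 -119 0.7" --pt "-50 3 -129 0.77" --pt "-59 3 -138 0.84"

```text
clock: 13.18
eef_pos: [0.5194, -0.0571, 0.1442]
eef_rot: [-0.168, 0.162, -0.686, 0.689]
ft_force: [4.3, -2.7, -0.6]
grip_width: 0.292
```

```bash
python3 - <<'E'
from h import *
S=capture("side"); g=S["pixels"].copy()
cv2.imwrite("pics/s8.png",cv2.resize(g[100:280,170:350],(600,600),interpolation=2))
o,p,M,y=st(); P=np.array([.678,.028]); v=p[:2]-P; print(np.linalg.norm(v),np.degrees(np.arctan2(v[1],v[0]))%360,o["ft_force"],o["ft_torque"])
w=[]
for a in np.arange(203.4,160,-4):
    w.append((*(P+.182*np.array([np.cos(np.radians(a)),np.sin(np.radians(a))])),.143,a+90-360))
plan(w,step=20)
E
```

```text
0.1803249235047705 206.9229152139183 [ 2.48026163 -1.15721785  1.85786367] [-0.35322651 -0.45366969 -0.02282872]
clock 13.23 pos [ 0.5172 -0.0536  0.1439] jaw deg -62.9 tilt 2e-05 q7 -1.11 F [ 2.5 -1.2  1.9] w 24.9
11 [[1,1,-11,0.06],[0,1,-24,0.13],[-2,1,-36,0.2],[-5,1,-49,0.27],[-9,1,-61,0.34],[-14,1,-73,0.41],[-19,1,-84,0.48],[-25,1,-95,0.55],[-33,1,-106,0.62],[-40,1,-116,0.69],[-49,1,-125,0.76]]
```

View pics/s8.png

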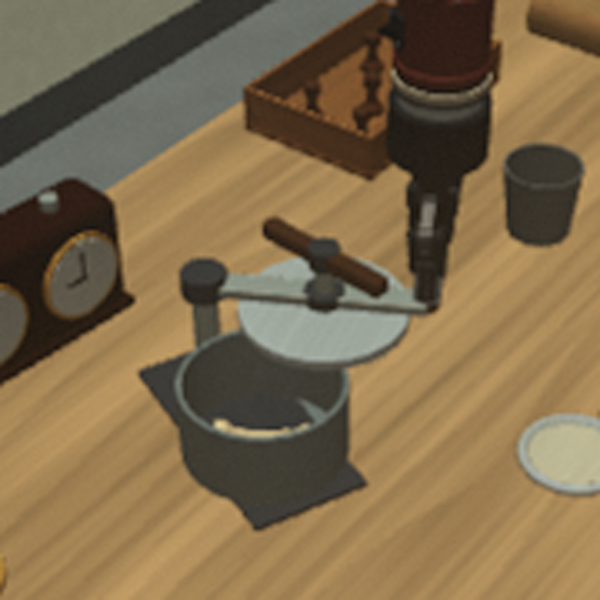

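The yoke follows the gripper. I'll continue to just before the stop.

Emit:
drive_tool --pt "1 1 -11 0.06" --pt "0 1 -24 0.13" --pt "-2 1 -36 0.2" --pt "-5 1 -49 0.27" --pt "-9 1 -61 0.34" --pt "-14 1 -73 0.41" --pt "-19 1 -84 0.48" --pt "-25 1 -95 0.55" --pt "-33 1 -106 0.62" --pt "-40 1 -116 0.69" --pt "-49 1 -125 0.76" --pt "-49 1 -125 0.76"

```text
clock: 14.23
eef_pos: [0.5029, 0.0792, 0.1417]
eef_rot: [-0.099, 0.1, 0.7, -0.7]
ft_force: [-0.4, -0.8, 0.1]
grip_width: 0.29
```

```bash
python3 - <<'E'
from h import *
S=capture("side"); g=S["pixels"].copy()
cv2.imwrite("pics/s9.png",cv2.resize(g[100:280,170:350],(600,600),interpolation=2))
o,p,M,y=st(); P=np.array([.678,.028]); v=p[:2]-P; print(np.linalg.norm(v),np.degrees(np.arctan2(v[1],v[0]))%360,o["ft_force"],o["ft_torque"])
w=[]
for a in np.arange(162,152,-1):
    w.append((*(P+.182*np.array([np.cos(np.radians(a)),np.sin(np.radians(a))])),.143,max(a,156.6)+90-360))
plan(w,step=20)
E
```

```text
0.1827917490670918 163.9508578947815 [ 0.2614955  -0.4397305   0.44126926] [ 0.01046862 -0.07377873  0.01417201]
clock 14.28 pos [0.5023 0.0785 0.1415] jaw deg -106.0 tilt 0.0 q7 -1.91 F [ 0.3 -0.4  0.4] w 24.8
10 [[-1,-2,-6,0.03],[-1,-2,-9,0.05],[-1,-2,-13,0.07],[-1,-2,-16,0.09],[-2,-2,-19,0.1],[-2,-2,-22,0.12],[-3,-2,-25,0.13],[-3,-2,-28,0.13],[-4,-2,-31,0.13],[-4,-2,-35,0.13]]
```

View pics/s9.png

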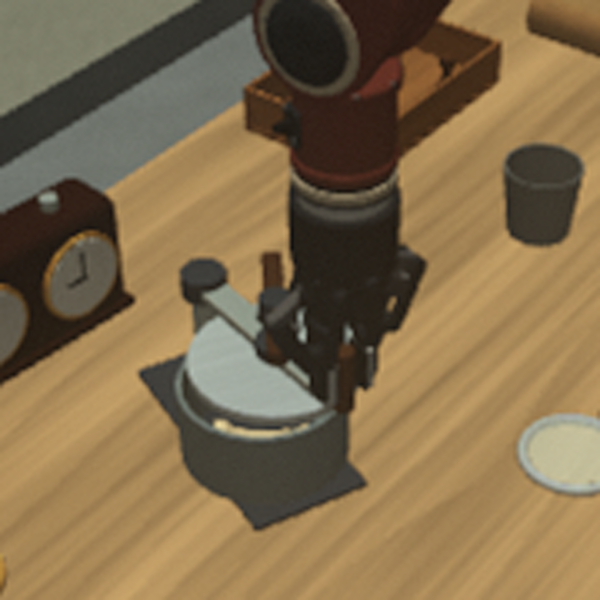

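Emit:
drive_tool --pt "-1 -1 -6 0.03" --pt "-1 -2 -9 0.05" --pt "-1 -2 -13 0.07" --pt "-1 -2 -16 0.09" --pt "-2 -2 -19 0.1" --pt "-2 -2 -22 0.12" --pt "-2 -2 -24 0.13"

```text
clock: 14.87
eef_pos: [0.5101, 0.1003, 0.1429]
eef_rot: [0.146, -0.145, -0.692, 0.692]
ft_force: [-2.1, -4.6, -4.1]
grip_width: 0.288
```

Emit:
drive_tool --pt "0 0 -1 0" --pt "0 0 -2 0.01" --pt "0 0 -2 0.01"

```text
clock: 15.12
eef_pos: [0.511, 0.1024, 0.1431]
eef_rot: [0.149, -0.148, -0.691, 0.691]
ft_force: [-2.5, -2.9, -3.0]
grip_width: 0.295
```

Emit:
drive_tool --pt "0 0 -1 0" --pt "0 0 -2 0.01" --pt "0 0 -2 0.01"

```text
clock: 15.37
eef_pos: [0.5116, 0.1032, 0.1432]
eef_rot: [0.153, -0.152, -0.69, 0.691]
ft_force: [-3.3, -5.0, -2.9]
grip_width: 0.288
```

Emit:
drive_tool --pt "0 0 -1 0" --pt "0 0 -2 0" --pt "0 0 -2 0"

```text
clock: 15.62
eef_pos: [0.5116, 0.1033, 0.1431]
eef_rot: [0.154, -0.152, -0.689, 0.692]
ft_force: [-5.2, -7.1, -0.8]
grip_width: 0.293
```

Emit:
drive_tool --pt "0 0 -1 0" --pt "0 0 -2 0" --pt "0 0 -2 0"

```text
clock: 15.87
eef_pos: [0.5117, 0.1034, 0.1431]
eef_rot: [0.155, -0.152, -0.688, 0.692]
ft_force: [-6.5, -10.0, 1.1]
grip_width: 0.286
```

```bash
python3 - <<'E'
from h import *
T=capture("top"); g=T["pixels"].copy()
cv2.imwrite("pics/t2.png",cv2.resize(g[130:210,220:330],(770,560),interpolation=2))
plan([(.51,.1,.143,-113)])
E
```

```text
clock 15.92 pos [0.5117 0.1034 0.1431] jaw deg -115.1 tilt 3e-05 q7 -2.07 F [-6.7 -9.4  0.8] w 24.6
1 [[0,0,4,-0.04]]
```

View pics/t2.png

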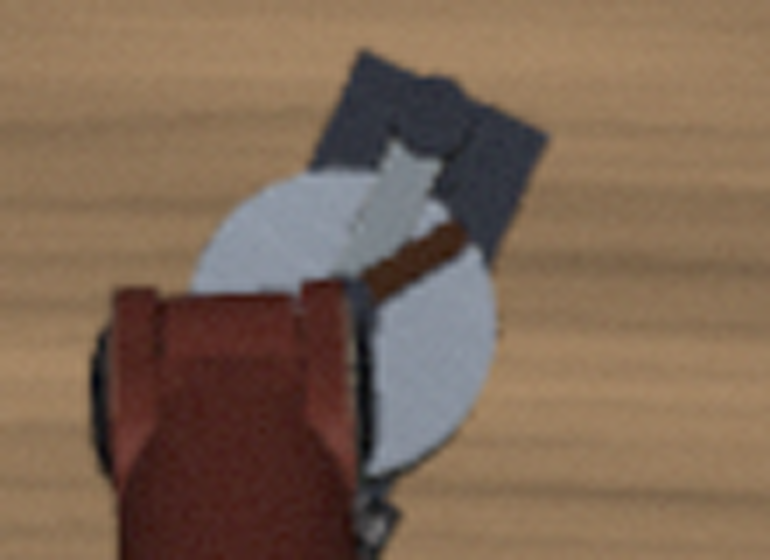

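The yoke is at its stop. The force rose to about 11 N with no motion, and the stub works out at (.510,.100) against a predicted (.511,.100). In the crop the bar runs from (365,290) to (460,232). I'll back off and lift.

Emit:
drive_tool --pt "0 0 3 0" --pt "0 0 7 0" --pt "0 0 7 0" --pt "0 -15 7 0" --pt "0 -40 7 0" --pt "0 -72 7 0" --pt "0 -72 7 0"

```text
clock: 16.5
eef_pos: [0.5167, 0.1033, 0.222]
eef_rot: [-0.146, 0.157, 0.694, -0.688]
ft_force: [0.7, -0.1, 1.0]
grip_width: 0.29
```

```bash
python3 - <<'E'
from h import *
plan([(.605,.045,.213,32.5)],ang=.113,hold=1)
E
```

```text
clock 16.5 pos [0.5167 0.1033 0.222 ] jaw deg -114.8 tilt 0.00015 q7 -2.1 F [ 0.7 -0.1  1. ] w 24.6
12 [[-5,0,1,-0.11],[-9,1,1,-0.22],[-14,1,2,-0.34],[-18,2,3,-0.45],[-23,2,3,-0.56],[-27,2,4,-0.67],[-32,3,5,-0.78],[-36,3,6,-0.89],[-41,4,6,-1.01],[-45,4,7,-1.12],[-50,4,8,-1.23],[-55,5,8,-1.34]]
12 [[0,0,5,-0.11],[-1,1,9,-0.22],[-1,1,14,-0.34],[-1,2,18,-0.45],[-2,2,23,-0.56],[-2,2,28,-0.67],[-3,3,32,-0.78],[-3,3,37,-0.89],[-3,4,41,-1.01],[-4,4,46,-1.12],[-4,4,50,-1.23],[-4,4,50,-1.23]]
```

```bash
python3 - <<'E'
from h import *
S=capture("side"); g=S["pixels"].copy()
for a in np.linspace(0,6.28,60):
    u=proj(S,(.588+.070*np.cos(a),.0665+.070*np.sin(a),.093)); cv2.circle(g,tuple(int(round(t)) for t in u),0,(0,0,255),-1)
d=np.array([np.cos(np.radians(-57.5)),np.sin(np.radians(-57.5))])
for s in(-.062,0,.062):
    u=proj(S,(.588+s*d[0],.0665+s*d[1],.150)); cv2.circle(g,tuple(int(round(t)) for t in u),0,(0,255,0),-1)
cv2.imwrite("pics/s10.png",cv2.resize(g[140:260,190:310],(600,600),interpolation=cv2.INTER_NEAREST))
E
```

```text
(no output)
```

View pics/s10.png

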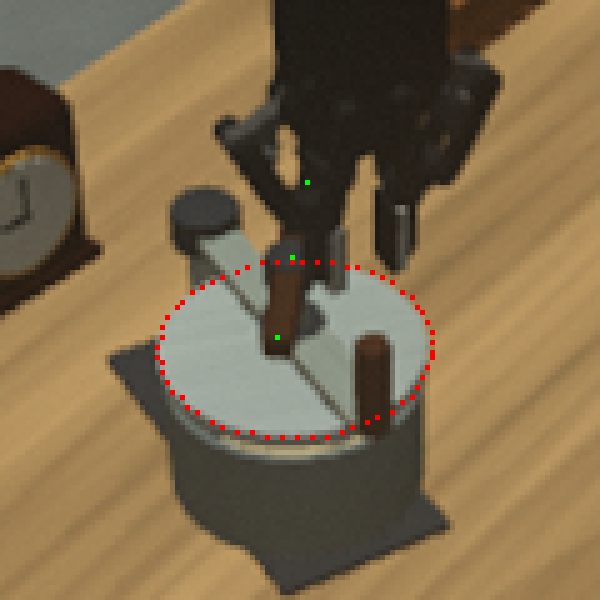

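The projected bar points line up with the bar at (278,337) and (290,257), and the lid is centred over the mouth. I'll rotate to the bar.

Emit:
drive_tool --pt "-5 0 1 -0.11" --pt "-9 0 1 -0.22" --pt "-14 0 2 -0.34" --pt "-18 0 3 -0.45" --pt "-23 0 3 -0.56" --pt "-27 0 4 -0.67" --pt "-32 0 5 -0.78" --pt "-36 0 6 -0.89" --pt "-41 0 6 -1.01" --pt "-45 0 7 -1.12" --pt "-50 0 8 -1.23" --pt "-55 0 8 -1.34" --gripper -0.1

```text
clock: 17.55
eef_pos: [0.5585, 0.0717, 0.2152]
eef_rot: [0.312, -0.311, 0.635, -0.634]
ft_force: [0.5, 0.4, 0.0]
grip_width: 0.555
```

Emit:
drive_tool --pt "0 0 5 -0.11" --pt "-1 0 9 -0.22" --pt "-1 0 14 -0.34" --pt "-1 0 18 -0.45" --pt "-2 0 23 -0.56" --pt "-2 0 28 -0.67" --pt "-3 0 32 -0.78" --pt "-3 0 37 -0.89" --pt "-3 0 41 -1.01" --pt "-4 0 46 -1.12" --pt "-4 0 50 -1.23" --pt "-4 0 50 -1.23"

```text
clock: 18.55
eef_pos: [0.6007, 0.0431, 0.2149]
eef_rot: [0.621, -0.619, 0.34, -0.341]
ft_force: [1.3, 0.2, 0.1]
grip_width: 0.551
```

```bash
python3 - <<'E'
from h import *
S=capture("side"); g=S["pixels"].copy()
cv2.imwrite("pics/s11.png",cv2.resize(g[120:260,180:320],(600,600),interpolation=2))
plan([(.6116,.0294,.20,32.5),(.6116,.0294,.148,32.5)],step=13,hold=2)
E
```

```text
clock 18.6 pos [0.6001 0.0434 0.2149] jaw deg 32.2 tilt 0.0 q7 0.17 F [-0.3  0.5 -0.4] w 47.0
9 [[9,7,1,-0.0],[18,15,2,-0.0],[18,25,2,-0.0],[18,36,2,-0.0],[18,46,2,-0.0],[18,57,2,-0.0],[18,67,2,-0.0],[18,67,2,-0.0],[18,67,2,-0.0]]
```

View pics/s11.png

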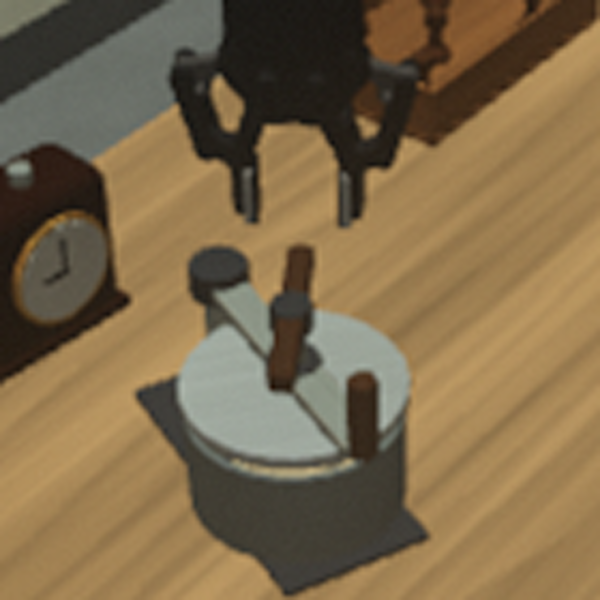

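The far bar end at (299,260) sits centrally between the fingers in the crop. I'll descend and grip lightly.

Emit:
drive_tool --pt "9 7 1 0" --pt "18 15 2 0" --pt "18 25 2 0" --pt "18 36 2 0" --pt "18 46 2 0" --pt "18 57 2 0" --pt "18 67 2 0" --pt "18 67 2 0" --pt "18 67 2 0"

```text
clock: 19.35
eef_pos: [0.6103, 0.0291, 0.1475]
eef_rot: [-0.619, 0.62, -0.341, 0.34]
ft_force: [-0.6, 0.4, 0.2]
grip_width: 0.552
```

Emit:
drive_tool --pt "0 0 0 0" --pt "0 0 0 0" --pt "0 0 0 0" --pt "0 0 0 0" --pt "0 0 0 0" --pt "0 0 0 0" --gripper 0.5 --force 20

```text
clock: 19.85
eef_pos: [0.6115, 0.0292, 0.149]
eef_rot: [0.62, -0.619, 0.34, -0.341]
ft_force: [1.5, 1.2, 0.7]
grip_width: 0.252
```

```bash
python3 - <<'E'
from h import *
S=capture("side"); g=S["pixels"].copy()
cv2.imwrite("pics/s12.png",cv2.resize(g[120:260,180:320],(600,600),interpolation=2))
plan([(.6116,.0294,.148,32.5)],step=13,hold=2)
print(readout.get_obs()["ft_torque"])
E
```

```text
clock 19.9 pos [0.6115 0.0292 0.149 ] jaw deg 32.4 tilt 0.0 q7 0.16 F [1.1 1.1 1.2] w 21.2
3 [[0,1,0,-0.0],[0,1,0,-0.0],[0,1,0,-0.0]]
[ 0.17878269 -0.24434097  0.04231226]
```

View pics/s12.png

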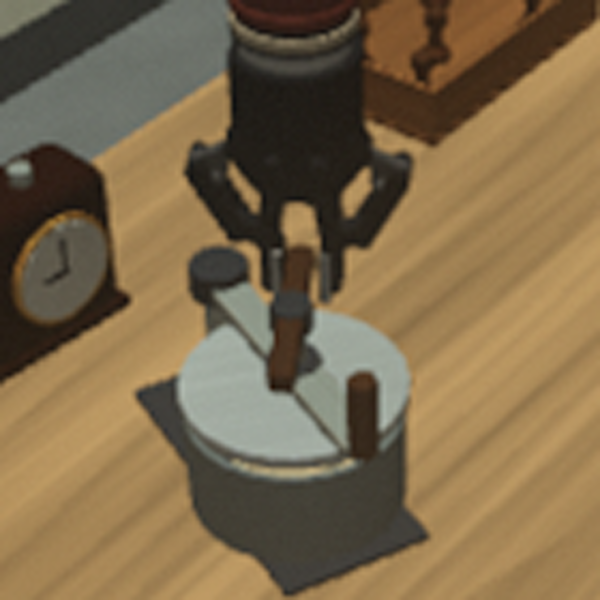

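The bar at (297,262) is caged between the pads. I'll turn it in stages.

```bash
python3 - <<'E'
from h import *
C=np.array([.588,.0665]);w=[]
for i in range(1,25):
    a=-57.5-i*5.73; t=np.radians(a); w.append((*(C+.044*np.array([np.cos(t),np.sin(t)])),.148-.00035*i,a+90))
plan(w,step=20)
E
```

```text
clock 19.9 pos [0.6115 0.0292 0.149 ] jaw deg 32.4 tilt 0.0 q7 0.16 F [1.1 1.1 1.2] w 21.2
12 [[0,1,-4,0.1],[-1,2,-9,0.2],[-2,2,-13,0.3],[-3,2,-17,0.4],[-5,3,-21,0.5],[-8,3,-25,0.6],[-10,3,-28,0.7],[-13,4,-31,0.8],[-17,4,-34,0.9],[-20,4,-37,1.0],[-24,5,-39,1.1],[-28,5,-41,1.2]]
12 [[0,0,-4,0.1],[-1,1,-9,0.2],[-2,1,-13,0.3],[-3,1,-17,0.4],[-5,2,-21,0.5],[-8,2,-25,0.6],[-10,2,-28,0.7],[-13,3,-32,0.8],[-17,3,-34,0.9],[-20,4,-37,1.0],[-24,4,-39,1.1],[-28,4,-41,1.2]]
```

Emit:
drive_tool --pt "0 1 -4 0.1" --pt "-1 2 -9 0.2" --pt "-2 2 -13 0.3" --pt "-3 2 -17 0.4" --pt "-5 3 -21 0.5" --pt "-8 3 -25 0.6" --pt "-10 3 -28 0.7" --pt "-13 4 -31 0.8" --pt "-17 4 -34 0.9" --pt "-20 4 -37 1.0" --pt "-24 5 -39 1.1" --pt "-28 5 -41 1.2"

```text
clock: 20.9
eef_pos: [0.5646, 0.0308, 0.1446]
eef_rot: [-0.32, 0.315, -0.631, 0.633]
ft_force: [5.2, 0.8, -1.1]
grip_width: 0.248
```

```bash
python3 - <<'E'
from h import *
S=capture("side"); g=S["pixels"].copy()
cv2.imwrite("pics/s13.png",cv2.resize(g[120:260,180:320],(600,600),interpolation=2))
C=np.array([.588,.0665]);w=[]
for i in range(13,25):
    a=-57.5-i*5.73; t=np.radians(a); w.append((*(C+.044*np.array([np.cos(t),np.sin(t)])),.148-.00035*i,a+90))
plan(w,step=20)
E
```

```text
clock 20.95 pos [0.5632 0.0314 0.1444] jaw deg -36.8 tilt 2e-05 q7 -0.81 F [3.7 0.2 1.2] w 21.0
12 [[1,1,-5,0.09],[0,1,-9,0.19],[-1,2,-14,0.29],[-2,2,-18,0.39],[-4,2,-22,0.49],[-6,3,-26,0.59],[-9,3,-29,0.69],[-12,3,-32,0.79],[-15,4,-35,0.89],[-19,4,-38,0.99],[-23,4,-40,1.09],[-27,5,-42,1.19]]
```

View pics/s13.png

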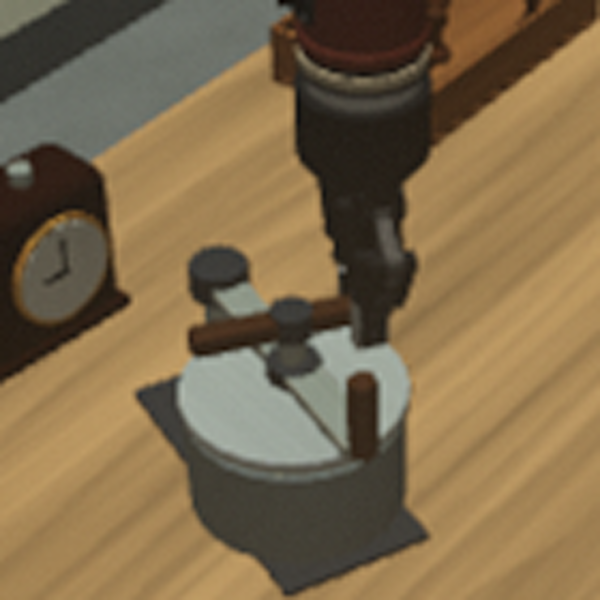

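The bar has turned to run from (195,338) to (345,315), and the stub has not moved. I'll continue.

Emit:
drive_tool --pt "1 1 -5 0.09" --pt "0 1 -9 0.19" --pt "-1 2 -14 0.29" --pt "-2 2 -18 0.39" --pt "-4 2 -22 0.49" --pt "-6 3 -26 0.59" --pt "-9 3 -29 0.69" --pt "-12 3 -32 0.79" --pt "-15 4 -35 0.89" --pt "-19 4 -38 0.99" --pt "-23 4 -40 1.09" --pt "-25 4 -41 1.14"

```text
clock: 21.95
eef_pos: [0.5437, 0.073, 0.1393]
eef_rot: [0.073, -0.074, -0.702, 0.704]
ft_force: [2.6, -4.4, -0.3]
grip_width: 0.251
```

Emit:
drive_tool --pt "0 0 0 0"

```text
clock: 22.03
eef_pos: [0.5435, 0.0735, 0.1393]
eef_rot: [0.072, -0.072, -0.703, 0.704]
ft_force: [0.8, -3.1, 0.1]
grip_width: 0.256
```

```bash
python3 - <<'E'
from h import *
S=capture("side"); T=capture("top"); g=S["pixels"].copy()
cv2.imwrite("pics/s14.png",cv2.resize(g[120:260,180:320],(600,600),interpolation=2))
cv2.imwrite("pics/t14.png",cv2.resize(T["pixels"][130:210,220:330],(770,560),interpolation=2))
C=np.array([.588,.0665]);w=[]
o,p,M,y=st(); v=p[:2]-C; print("ang",np.degrees(np.arctan2(v[1],v[0])),np.linalg.norm(v),o["ft_torque"])
for a in (-198,-200,-202,-204,-206):
    t=np.radians(a); w.append((*(C+.044*np.array([np.cos(t),np.sin(t)])),.1400,a+90))
plan(w,step=20)
E
```

```text
ang 170.9643663012733 0.0454164982026106 [-0.71390704 -0.4550961   0.05279171]
clock 22.13 pos [0.5431 0.0736 0.1393] jaw deg -101.6 tilt 0.0 q7 -1.74 F [ 2.6 -2.6  0. ] w 21.4
5 [[-2,-1,-7,0.11],[-2,-1,-8,0.15],[-2,-1,-10,0.18],[-2,-1,-11,0.22],[-3,-1,-13,0.25]]
```

View pics/s14.png

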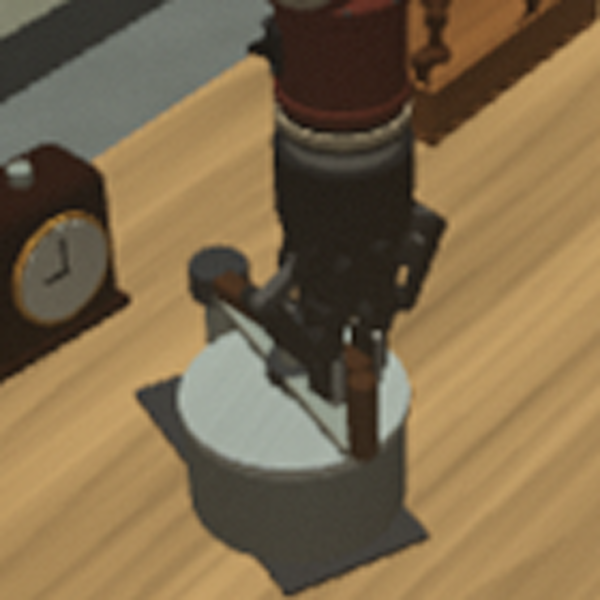

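View pics/t14.png

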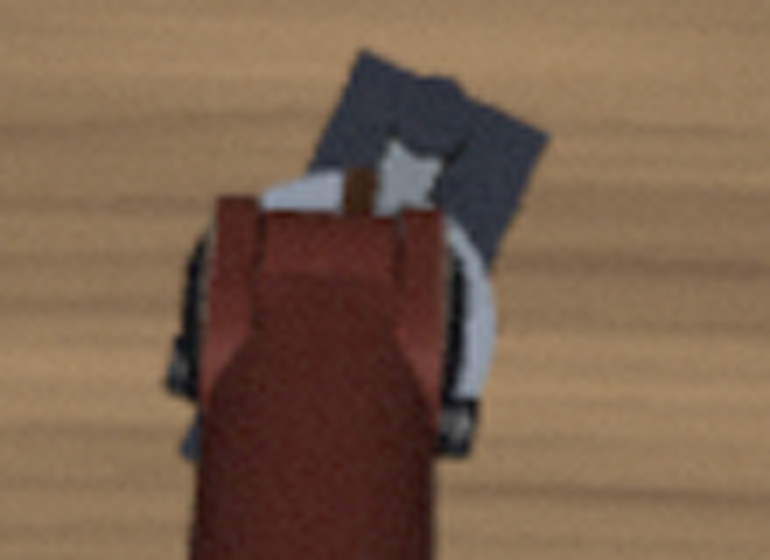

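The bar is about 15–18° short of in line. I'll finish in small steps.

Emit:
drive_tool --pt "-1 -1 -3 0.05" --pt "-2 -1 -6 0.1" --pt "-2 -1 -8 0.15" --pt "-2 -1 -10 0.18" --pt "-2 -1 -10 0.18"

```text
clock: 22.55
eef_pos: [0.5452, 0.0818, 0.1396]
eef_rot: [0.137, -0.134, -0.693, 0.696]
ft_force: [0.2, -4.8, -0.7]
grip_width: 0.25
```

```bash
cat > k.py <<'E'
from h import *
S=capture("side"); g=S["pixels"].copy()
import sys
cv2.imwrite(f"pics/{sys.argv[1]}.png",cv2.resize(g[150:250,200:300],(600,600),interpolation=2))
C=np.array([.588,.0665]);w=[]
o,p,M,y=st(); v=p[:2]-C; print("ang",np.degrees(np.arctan2(v[1],v[0]))%360,np.linalg.norm(v),o["ft_torque"])
a0=int(sys.argv[2])
for a in range(a0,a0-9,-2):
    t=np.radians(a); w.append((*(C+.044*np.array([np.cos(t),np.sin(t)])),.1400,a+90))
plan(w,step=20)
E
python3 k.py s15 -200
```

```text
ang 160.30226068064803 0.04547963260861711 [-0.99587236  0.01579961  0.11703762]
clock 22.6 pos [0.5452 0.0818 0.1397] jaw deg -112.0 tilt 1e-05 q7 -1.89 F [-0.5 -5.5 -1.2] w 21.1
5 [[-1,0,0,-0.03],[-1,0,-2,-0.0],[-1,0,-3,0.03],[-2,0,-5,0.07],[-2,0,-6,0.1]]
```

View pics/s15.png

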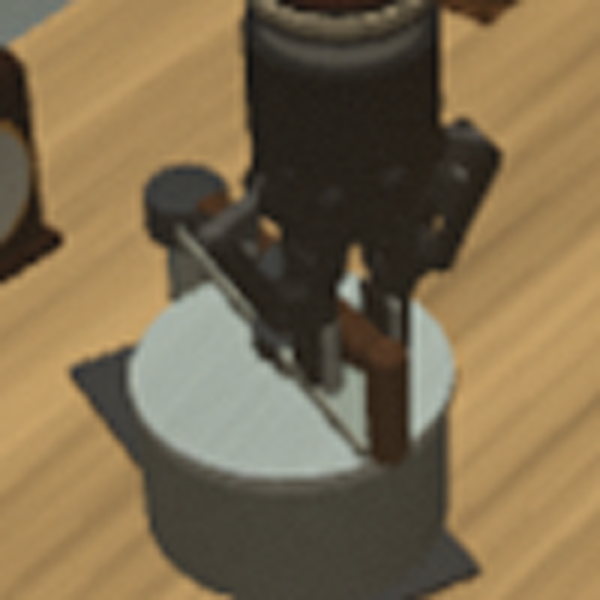

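Emit:
drive_tool --pt "0 0 -2 0.02" --pt "-1 0 -4 0.03" --pt "-1 0 -5 0.04" --pt "-1 0 -5 0.04"

```text
clock: 22.93
eef_pos: [0.5463, 0.0852, 0.1395]
eef_rot: [0.152, -0.146, -0.689, 0.693]
ft_force: [-3.1, -6.4, 1.2]
grip_width: 0.25
```

```bash
python3 k.py s16 -202
```

```text
ang 155.77379447537763 0.04564494316151481 [-1.27357962  0.62995422  0.07770217]
clock 22.98 pos [0.5464 0.0852 0.1395] jaw deg -114.3 tilt 4e-05 q7 -1.93 F [-3.  -6.2  0.6] w 21.0
5 [[-2,0,2,-0.04],[-2,0,0,-0.01],[-2,0,-1,0.03],[-2,0,-3,0.06],[-2,0,-4,0.1]]
```

View pics/s16.png

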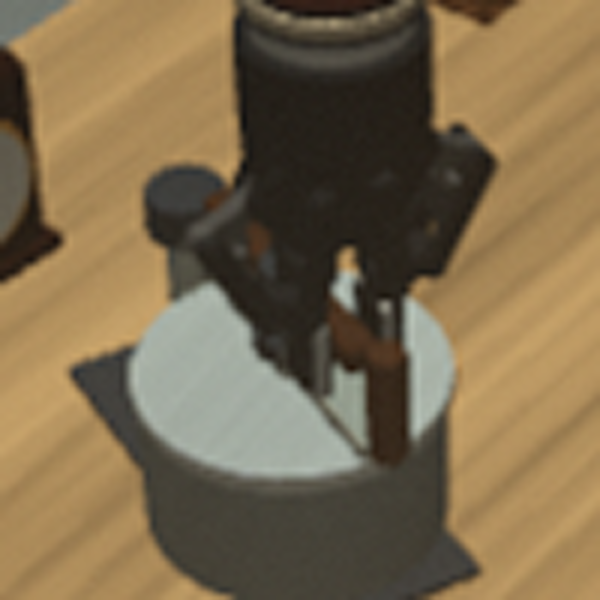

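Emit:
drive_tool --pt "0 0 3 0" --pt "0 0 5 0" --pt "0 0 5 0" --pt "0 -20 5 0" --pt "0 -50 5 0" --pt "0 -85 5 0" --pt "0 -120 5 0" --gripper 0.2

```text
clock: 23.57
eef_pos: [0.5471, 0.085, 0.2614]
eef_rot: [-0.149, 0.148, 0.692, -0.691]
ft_force: [0.4, 1.0, 0.5]
grip_width: 0.401
```

Emit:
drive_tool --pt "-35 0 -10 0" --pt "-70 0 -20 0" --pt "-105 0 -30 0" --pt "-135 0 -40 0" --pt "-135 0 -40 0"

```text
clock: 23.98
eef_pos: [0.6914, 0.0642, 0.2583]
eef_rot: [0.148, -0.15, -0.691, 0.691]
ft_force: [0.1, -0.0, -0.7]
grip_width: 0.397
```

```bash
python3 k.py s17 -202; python3 - <<'E'
from h import *
T=capture("top")
cv2.imwrite("pics/t17.png",cv2.resize(T["pixels"][130:210,220:330],(770,560),interpolation=2))
E
```

```text
ang 359.0551898303993 0.10074737195230041 [-0.02417367  0.07795532  0.01105213]
clock 24.03 pos [0.6887 0.0648 0.2584] jaw deg -114.3 tilt 0.0 q7 -1.93 F [-1.2 -0.1  0.6] w 34.0
12 [[14,12,4,-0.0],[27,24,8,-0.01],[41,36,13,-0.01],[55,47,17,-0.02],[68,59,21,-0.02],[82,71,25,-0.02],[96,83,29,-0.03],[109,95,33,-0.03],[123,107,38,-0.04],[136,118,42,-0.04],[136,118,40,-0.01],[136,118,39,0.03]]
2 [[0,0,-2,0.03],[0,0,-3,0.07]]
```

View pics/s17.png

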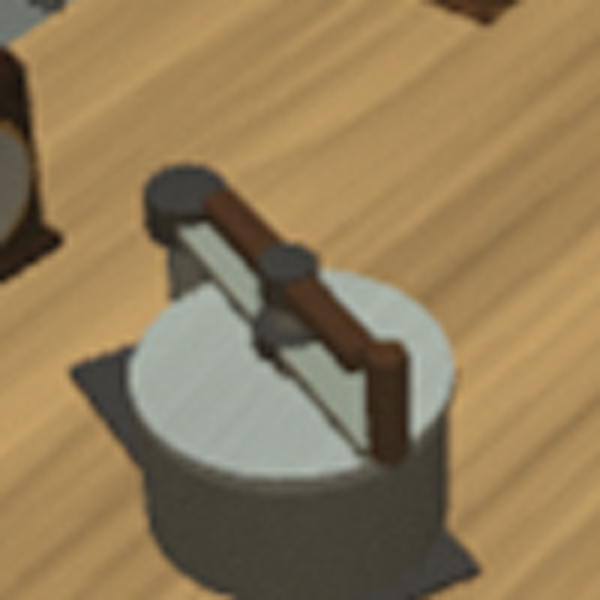

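View pics/t17.png

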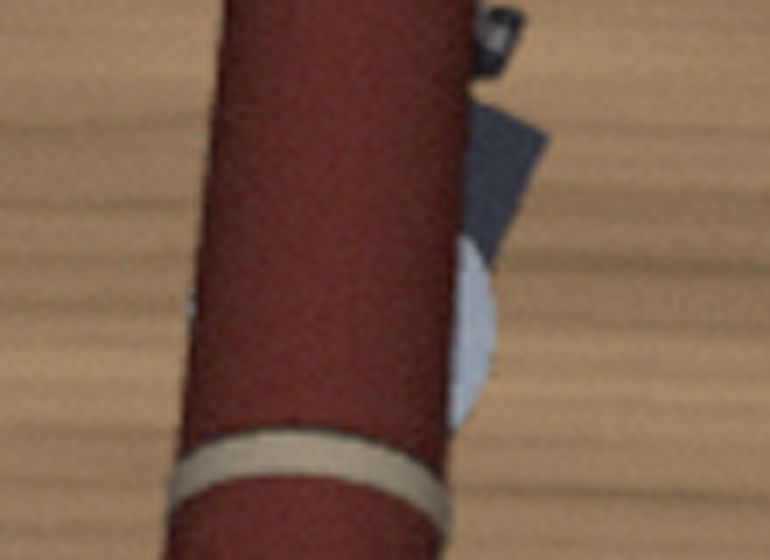

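Emit:
drive_tool --pt "-10 0 35 0" --pt "-18 0 70 0" --pt "-26 0 105 0" --pt "-34 0 140 0" --pt "-42 0 175 0" --pt "-50 0 210 0" --pt "-57 0 245 0" --pt "-57 0 245 0"

```text
clock: 24.75
eef_pos: [0.6333, -0.1924, 0.2617]
eef_rot: [0.154, -0.153, -0.687, 0.693]
ft_force: [-0.7, -2.3, 1.0]
grip_width: 0.402
```

```bash
python3 - <<'E'
from h import *
T=capture("top");S=capture("side")
cv2.imwrite("pics/t18.png",cv2.resize(T["pixels"][130:210,220:330],(770,560),interpolation=2))
C=np.array([.588,.0665])
g=cv2.resize(S["pixels"][150:250,200:300],(800,800),interpolation=2)
u=lambda a:np.array([np.cos(np.radians(a)),np.sin(np.radians(a))])
for a,c in ((146.6,(255,0,0)),(156.6,(0,255,0)),(166.6,(0,0,255))):
    for s in(-.062,.062):
        q=(proj(S,(*(C+s*u(a)),.142))-np.array([200,150])+.5)*8; cv2.circle(g,tuple(int(t) for t in q),3,c,-1)
cv2.imwrite("pics/s18.png",g[100:500])
E
```

```text
(no output)
```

View pics/t18.png

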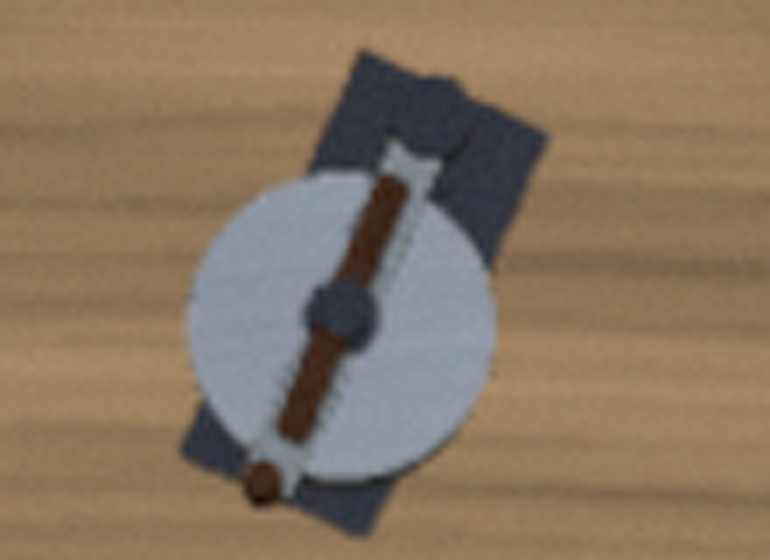

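View pics/s18.png

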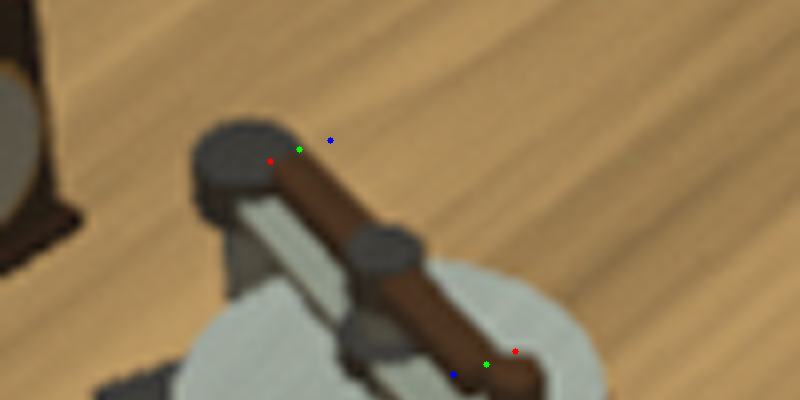

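```bash
python3 - <<'E'
from h import *
T=capture("top");S=capture("side"); g=T["pixels"].astype(int)
cv2.imwrite("pics/t19.png",T["pixels"])
cv2.imwrite("pics/s19.png",S["pixels"])
sub=g[150:196,246:296]; m=((sub[...,2]-sub[...,0])>20)&(sub.sum(2)<210)
n,l,s,c=cv2.connectedComponentsWithStats(m.astype(np.uint8)); 
vs,us=np.nonzero(m); W=np.array([onz(T,(u+246,v+150),.142)[:2] for u,v in zip(us,vs)]); k=np.hypot(*(W-[.588,.0665]).T)<.066
W=W[k]; w,V=np.linalg.eigh(np.cov(W.T)); a=V[:,1]; print(k.sum(),W.mean(0),"bar deg",np.degrees(np.arctan2(a[1],a[0]))%180,np.ptp((W-W.mean(0))@a))
for t,z in(("pivot",.118),("stub",.14)): print(t,[(d["p"],onz(T,d["uv"],z)[:2]) for d in pinpoint(T,t)[:1]])
print(readout.get_obs()["clock"])
E
```

```text
132 [0.59019407 0.066363  ] bar deg 159.00773666510446 0.11978043711759301
pivot [(0.95, array([0.66670895, 0.02318334]))]
stub []
25.05
```

View pics/t19.png

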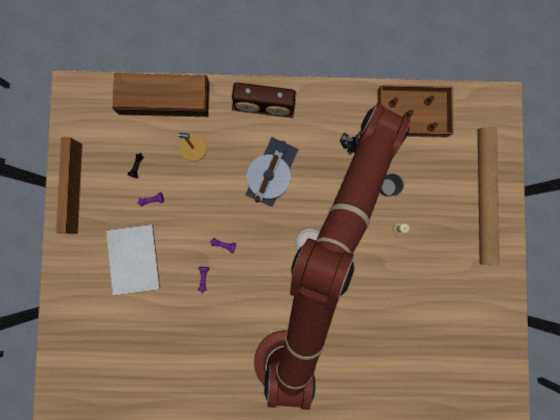

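The bar measures about 159° and the yoke about 156.5°, so they are within about 2.5° and the squeeze is about 0.14 rad. The bystanders are undisturbed, so I'll hand in.

```bash
python3 -c "
from h import *
print(job.hand_in())"
```

```text
the job is handed in; nothing more can be done
None
```

The job is done and handed in, with about 25 s used of the 72 s. No verdict was reported.

- **Queen:** I put the lying ivory queen in the canister, and a picture before closing showed it lying inside.
- **Yoke:** I swung it by the stub until it met its stop. The push force rose to about 11 N with no further motion. The stub worked out at (0.510, 0.100) m, against (0.511, 0.100) m expected for closed, and the lid looked centred over the mouth in both cameras.
- **Crossbar:** I turned it clockwise to about 159°, with the yoke at about 156.5°. That puts it about 2.5° short of exactly in line, with the gasket squeezed about 0.14 rad. The snug range is 0.04 to 0.36. I inferred the squeeze from the bar's angle, and the angle is good to about 2–3°.

**Last checks:** In the last pictures the cup, marker and standing queen looked to be where they were, and the magnifier was mostly hidden by the arm. The gripper was clear of everything. In the last top picture the stub detector found nothing, and the pivot detector read about 12 mm off my earlier fit. For the closed position I relied on the stop force and the pictures instead.

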